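# Unfold the recipe display's kickstand and stand it on the board

### The job

The recipe display leans in its dock with its back turned up and away from the robot. While it is still in the dock, unfold the kickstand on its back all the way to its stop; then lift the display out and stand it up gently on the wooden chopping board, leaning back on its kickstand, in the middle of the board and square with it, the screen facing the robot. Let go of it, and leave the things around it where they are.

Things in the scene. Friction and masses are not known exactly. Their poses are not given: they have to be found in the camera images.
- display: grey flat display, 180 mm wide (y) x 170 mm high (z) x 14 mm thick (x), 0.38 kg. Origin: middle of the bottom edge, mid thickness. z points up its height, x out of its back (back face x = +7 mm, dark screen face x = -7 mm). In the dock it leans 0.55 rad from vertical, top edge nearer the robot, the back with the kickstand facing up and away from the robot, bottom edge on the dock's ledge.
- top_edge (a point): middle of the display's top edge, at z = 170 mm, mid thickness; axes as the display. The top 45 mm of both faces is clear of hinge and dock: it can be pinched there across its 14 mm thickness, the tool tilted along the display's z.
- kickstand (a joint): kickstand hinge, rad: 0 folded flat on the back, 0.70 open at its stop; friction of 0.05 N m keeps it where it is left. Hinge axis parallel to the display's y at its x = 12 mm, z = 118 mm; opening swings the lower, free end away from the back. Fully open, the display stands leaning back about 0.37 rad on bottom edge and foot, the foot about 85 mm behind the bottom edge.
- hinge (a point): middle of the kickstand's hinge axis; its axes turn with the kickstand: z points from the foot to the hinge, x outward from the kickstand's outer face, y as the display's y.
- tab (a point): centre of the black pull tab on the kickstand's outer face, 84 mm from the hinge axis along the kickstand and 14 mm outward; axes as hinge. The tab is 14 mm wide (y), 32 mm long (z), and stands 22 mm proud of the 60 mm wide, 6 mm thick metal leg, from 3 to 25 mm outward of the hinge axis.
- foot (a point): middle of the rubber foot (radius 4 mm) at the free end of the kickstand, 108 mm from the hinge axis.
- dock: fixed light wooden dock, base 130 x 140 mm, 120 mm high, a V cradle with a 130 mm wide sloping backrest and ledge. Origin: on the worktop, 35 mm below the docked display's origin; x points away from the robot at yaw 0.
- board: fixed wooden chopping board lying flat, 216 mm (its x) x 300 mm (its y) x 21 mm. Origin: centre of its underside; its top is at 21 mm; x points away from the robot at yaw 0.
- near_edge (a point): middle of the board's long edge nearest the robot, at the height of its top, 108 mm in front of its centre: the side that the screen must face.
- tin: bystander: flat round food tin, 86 mm across, 40 mm high, lying flat; origin under its centre.
- mug: bystander: white mug with handle, 92 x 123 x 95 mm, standing; origin under its centre.
- lemon: bystander: lemon, 78 x 55 x 56 mm; origin under its centre.
- jar: bystander: spice jar with black cap, 41 mm across, 105 mm high, standing; origin under its centre.

How it is judged (in metres and radians):
On the way:
1. the kickstand is unfolded to its stop (above 0.62 rad) while the display is still in the dock (not moved more than 30 mm) (value of joint kickstand above 0.62 rad and distance of display from where it was at the start of the episode below 0.03 m), for 0.2 s.
At the end, for the whole second after the job is handed in: The display rests on the board on its bottom edge and open kickstand (above 0.6 rad), leaning back 0.2 to 0.5 rad, within 55 mm of the middle sideways, bottom edge and foot on the board (x -98 to 100 mm), square within 0.26 rad, screen to the robot (value of joint kickstand above 0.6 rad and angle between display's own z axis and vertical between 0.2 and 0.5 rad and z of display in the frame of board between 0.012 and 0.032 m and z of foot in the frame of board between 0.015 and 0.035 m and x of display in the frame of board above -0.098 m and x of foot in the frame of board below 0.1 m and y of display in the frame of board between -0.055 and 0.055 m and angle between the y axis of display and the y axis of board, either way round below 0.26 rad and x of near_edge in the frame of display below 0.03 m and contact force between display and board above 0.5 N and linear speed of display below 0.02 m/s and angular speed of display below 0.1 rad/s); the robot touches nothing.
It fails at once if the display falls flat (more than 1.2 rad from vertical) (angle between display's own z axis and vertical above 1.2 rad).
It fails at once if the display hits the board with more than 60 N (contact force between display and board above 60 N).
It fails at once if the tin, mug, lemon or jar is moved more than 30 mm (distance of any of tin, mug, lemon, jar from where it was at the start of the episode above 0.03 m).
It also fails if it takes over 64 s, if anything falls off the work surface, if the arm or the gripper's body presses on something with over 40 N, if the wrist force passes 120 N, or if a joint passes its speed limit or range.

### The arm

A 6-joint arm with a two-finger parallel gripper is mounted at the origin on a cart in front of the work surface, level with it; the furniture and walls round the work are solid. World frame = base frame: x ahead of the robot, y to its left, z up, the work surface at z = 0. Lengths are in mm, angles in rad, forces in N, time in s.
With the tool pointing down it reaches from about 350 to 975 mm from the base axis. Payload 7.1 kg.
Tool frame: the origin (TCP) lies on the centre line of the jaws, within the pads' length; the fingertips stand 17 mm ahead of it and the grasp point (between the pads) lies 2 mm behind it (tip_extent is the distance from the TCP to the fingertips, in mm); z points along the fingers, y is the line along which they close (so a half turn about z gives the same grasp; the last joint's range is limited). The gripper opens to 88 mm and grips with 3 to 60 N. Pads are 20 mm wide; open, the fingers measure 115 mm over their backs; the gripper's body (75 mm by 178 mm) begins 61 mm behind the grasp point.
Start: joints at [-1.346, 0.423, 1.63, -0, 1.089, -0.019], TCP at [150.889, -606.496, 239.675] pointing down, gripper open.
Joint ranges: [-3, 3], [-0.9, 2.11], [0.09, 2.58], [-1.31, 4.45], [0.11, 2.69], [-2.54, 2.54]. Speed limits (rad/s): [2.39, 2.39, 3.01, 3.14, 3.14, 3.14].

### API

Orientations are given as a rotation vector (axis times angle).
In Python, from workcell import get_obs, get_image, camera_model, close_job, look_for, outline_of, pinpoint, tip_extent gives the robot as it stands.
- The arm moves only by the shell command python3 -m jog 'ROWS'. ROWS is text: rows parted by semicolons, each of 7 numbers parted by spaces: the shift along the tool's x, y, z as a fraction of full scale, then the turn, a rotation vector about the tool's x, y, z as a fraction of full scale, then the closure, from -1 (fully open) to 1 (shut). A call has 1 to 8 rows; each row is the pose to reach, as a shift and turn from the pose commanded when the call began, along the tool's axes at that moment; what a row does not reach only later rows make up. Full scale, the value 1, is 0.2 m for a shift and 30 degrees for a turn. A row lasts 1/10 s, in which the tool goes at most 50 mm and 8.59 degrees, less where a joint would pass 70% of its speed; a pose out of reach is approached as far as the arm can. A call with a number of a shift or a turn outside -1 to 1 is refused whole. A call with a gripper value outside its range is refused whole. The fingers move at their own pace and stop on an object; the grip force is fixed at half the most. Time passes only in rows, so rows that repeat a pose let the fingers close. It gives the time, the measured TCP pose, the force, the opening and the grip force at its end, in the units of the state.
- get_obs(): the state, without advancing time (a new reading comes with each control period).
- get_image(name): name is "side" or "top"; returns the picture (400x640x3 uint8, red, green, blue); there is no depth.
- camera_model(name): a dict with "fx", "fy", "cx", "cy" (pixels), "origin" and "orientation" of the camera in the world. Camera axes: x right, y down, z forward; pixel columns grow to the right and rows downward; lengths in mm; the calibration is good to about 2 mm. A picture is of the moment at which its call begins. camera_model takes no time and is no camera call.
- close_job(): hands the job in; it is judged then, once.
Trained networks look in the newest picture that a camera, given by its name, has taken for a name from the list of things; names that differ only in an ending like _2 or _b are one class to them, and where a whole thing is asked for, a point or a joint stands for the part that bears it (a point fixed in the world has none). Each returns a list of dicts, best first, with "confidence" (0 to 1); they miss things now and then, are a little off and sometimes report something else, mostly with a low value. They report only what shows in the picture. A call takes as long as a camera call.
- look_for(target, camera): "xyz" ([x, y, z] in mm, in the coordinates of the camera as it stood for that picture, good to about 4 mm: the middle of the surface that is visible of it).
- outline_of(target, camera): "mask" (400x640 bool, what is visible of it).
- pinpoint(target, camera): "xyz" ([x, y, z] in mm, in the coordinates of the camera as it stood for that picture, good to about 4 mm: a listed point, or the origin of a listed thing).
The state is a dict: "t": time; "qpos": joint angles; "qvel": joint speeds; "joint_torque": joint torques, N m; "ee_pos": TCP position; "orientation": TCP orientation; "ft_force": force on the tool from outside, world axes, zero at the start; "moment": the same for the moment, N m; "width": finger opening in mm; "grasp_force": force on a finger pad.
Only numpy, scipy, OpenCV 4.12 (cv2) and the standard library are available. Lean on these libraries where they do the work, as an engineer would, in place of code of your own. Each camera call takes 0.05 s, during which the arm holds its last target. There are 200 camera calls.

## Working session

There is one attempt and no reset: what is moved stays moved. The work goes in short steps, Python scripts to look and compute and a shell command to move; the robot and the scene stay as the last step left them, time stands still between calls to the robot, and variables do not carry over. Pictures are saved under pics/ and viewed, at most 10 in all, crops included, and the job is handed in when it is done.

```bash
mkdir -p pics; ls; cat > h.py <<'E'
import numpy as np, cv2
from scipy.spatial.transform import Rotation as R
from workcell import *
def camT(n):
    m=camera_model(n); o=np.array(m["orientation"],float)
    Rm=R.from_rotvec(o).as_matrix() if o.size==3 else o.reshape(3,3)
    return Rm,np.array(m["origin"],float)
def w(n,p):
    Rm,o=camT(n); return Rm@np.array(p)+o
def pt(t,n,f=pinpoint):
    return [(np.round(w(n,d["xyz"])).tolist(),round(d["confidence"],2)) for d in f(t,n)[:2]]
def pic(n,name):
    im=get_image(n); cv2.imwrite(f"pics/{name}.png",im[:,:,::-1]); return im
E
python3 - <<'E'
from h import *
print(get_obs()); 
for n in("side","top"): print(camera_model(n)); pic(n,n+"0")
for t in "display top_edge hinge tab foot dock board near_edge tin mug lemon jar".split():
    print(t,[pt(t,n) for n in("side","top")])
E
```

```text
pics
{'t': 0.0, 'qpos': array([-1.34601565e+00,  4.23808388e-01,  1.63070113e+00,  1.79780960e-05,
        1.08859059e+00, -1.89944673e-02]), 'qvel': array([-0.00097534,  0.00022286,  0.00068669, -0.00086456,  0.00051993,
       -0.00013341]), 'joint_torque': array([ 1.19107772e-03, -5.44617712e+01, -2.73666912e+01,  6.43346971e-02,
        2.26108701e-02, -1.13355391e-04]), 'ee_pos': array([ 150.76854031, -605.9914836 ,  238.91756477]), 'orientation': array([-3.11679647e+00, -3.81778136e-01,  2.18229988e-04]), 'ft_force': array([-0.73780774, -0.08711651, -0.28440824]), 'moment': array([-0.00522468,  0.06840621, -0.01049202]), 'grasp_force': 0.0, 'width': 87.80622622987315}
{'fx': 471.9941762747827, 'fy': 471.9941762747827, 'cx': 325.66528245419465, 'cy': 200.59923274271682, 'origin': array([-293.01741759,  575.63928809, 1475.08640042]), 'orientation': array([-1.32789188,  2.40603011, -0.73375315])}
{'fx': 379.1298602943177, 'fy': 379.1298602943177, 'cx': 320.9553971585177, 'cy': 199.71407226336515, 'origin': array([ 239.57635034,   95.11923505, 1452.45091038]), 'orientation': array(
[... 255 characters left out ...]
43)], []]
tab [[], [([566.0, 202.0, 84.0], 0.71)]]
foot [[([567.0, 198.0, 55.0], 0.49)], [([571.0, 199.0, 49.0], 0.74)]]
dock [[([561.0, 206.0, 0.0], 0.57)], [([560.0, 209.0, 3.0], 0.6)]]
board [[([521.0, -133.0, -6.0], 0.84), ([567.0, 199.0, 55.0], 0.46)], [([515.0, -133.0, 1.0], 0.86)]]
near_edge [[([415.0, -141.0, 23.0], 0.92)], [([410.0, -142.0, 21.0], 0.9), ([315.0, 437.0, 4.0], 0.6)]]
tin [[([298.0, 310.0, 1.0], 0.7)], [([298.0, 307.0, 2.0], 0.89)]]
mug [[([736.0, -223.0, 1.0], 0.79), ([509.0, 218.0, 140.0], 0.59)], []]
lemon [[([447.0, 453.0, -3.0], 0.66), ([557.0, 206.0, -2.0], 0.41)], [([450.0, 459.0, -4.0], 0.67)]]
jar [[([319.0, 430.0, 3.0], 0.82)], [([315.0, 435.0, -1.0], 0.56)]]
```

```bash
python3 - <<'E'
import cv2
a=cv2.imread("pics/side0.png");b=cv2.imread("pics/top0.png")
cv2.imwrite("pics/both0.png",cv2.resize(cv2.vconcat([a,b]),(480,600)))
E
```

```text
(no output)
```

View pics/both0.png

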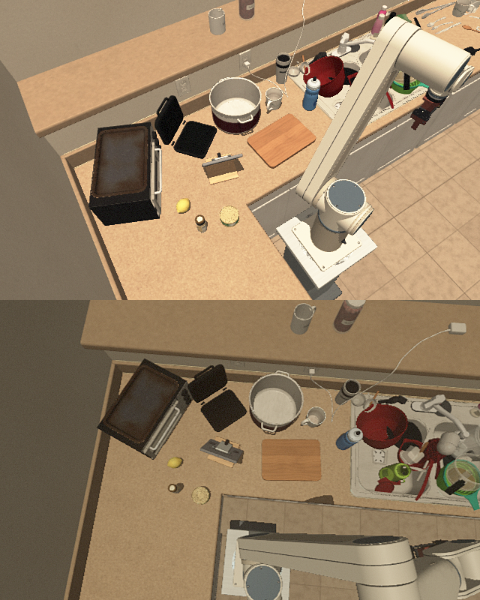

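The side view (upper) shows the dock with the display at about (222,165). The board is at (282,140), and the waffle iron and pot are behind the dock. The top view (lower) agrees, with the dock at (222,452), the board at (291,460), and the tin, jar and lemon to the left. Next I'll refine the poses and write a pose-to-row helper.

```bash
cat >> h.py <<'E'
c5,s5=np.cos(.55),np.sin(.55)
def frame(psi,lean):  # display axes as columns; lean>0: top away from the robot
    h=np.array([np.cos(psi),np.sin(psi),0]);u=np.array([0,0,1.])
    z=np.sin(lean)*h+np.cos(lean)*u; y=np.array([-np.sin(psi),np.cos(psi),0])
    return np.column_stack([np.cross(y,z),y,z])
def ks(th,a,b): # point at (outward a, along z b) of the hinge frame, in display axes
    return np.array([12+a*np.cos(th)-b*np.sin(th),0,118+a*np.sin(th)+b*np.cos(th)])
def row(p,Rt):
    o=get_obs();R0=R.from_rotvec(o["orientation"]).as_matrix()
    d=R0.T@(np.array(p)-o["ee_pos"])/200; r=R.from_matrix(R0.T@Rt).as_rotvec()/np.radians(30)
    n=max(1,abs(d).max(),abs(r).max())
    print("row",np.round(np.r_[d,r],3),"calls",round(n,2),"frac",np.round(np.r_[d,r]/n,3), "q",np.round(o["qpos"],2))
E
cat > m.py <<'E'
from h import *
from scipy.optimize import least_squares
P={"display":[0,0,0],"top_edge":[0,0,170],"hinge":ks(0,0,0),"tab":ks(0,14,-84),"foot":ks(0,0,-108)}
obs=[];B=[];N=[]
for k in range(4):
    for n in("side","top"):
        get_image(n)
        for t in P:
            for p,c in pt(t,n)[:1]: obs.append((t,p))
        for t,L in(("board",B),("near_edge",N)):
            for p,c in pt(t,n)[:1]: L.append(p)
A=np.array([P[t] for t,_ in obs]);Q=np.array([p for _,p in obs])
f=lambda v:(v[:3]+A@frame(v[3],-.55).T-Q).ravel()/4
s=least_squares(f,[558,202,35,-.31],loss="soft_l1")
print("display",s.x, np.round(np.abs(f(s.x)).reshape(-1,3).max(1)*4))
print("board",np.median(B,0),"near",np.median(N,0))
for n in("side","top"):
    m=max(outline_of("board",n)[:1],key=lambda d:d["confidence"])["mask"].astype(np.uint8)
    v,u=np.nonzero(m); cm=camera_model(n);Rm,o=camT(n)
    d=np.c_[(u-cm["cx"])/cm["fx"],(v-cm["cy"])/cm["fy"],np.ones(len(u))]@Rm.T
    X=(o+d*((21-o[2])/d[:,2:]))[:,:2]
    print(n,cv2.minAreaRect(X.astype(np.float32)))
E
python3 m.py
```

```text
display [ 5.60334893e+02  2.01766681e+02  3.61525055e+01 -2.87985896e-01] [  2.   3.   1. 337.   4.   2.   1.   4.   1.   5.  45.   3. 142.   3.
   5.   2.   1.   3.   2.   5.   1.   3. 239.   2.   5.   2.   4.   3.
   3.   6.   3.   3.   2.   3.   3.   3.   1.   2.   2.   3.]
board [ 521. -134.    0.] near [ 412.  -140.5   21.5]
side ((516.6370239257812, -130.53834533691406), (224.23924255371094, 309.6255798339844), 4.272538185119629)
top ((519.3214721679688, -131.78013610839844), (214.08648681640625, 299.2083740234375), 5.116442680358887)
```

```bash
cat >> h.py <<'E'
O=np.array([560.3,201.8,35.5]);PSI=-.288;BC=np.array([519,-132.,21]);PB=.082
def tabpose(th,tau0=-.2,back=0,dz=0,a=16,d=2,b=-84):
    F=frame(PSI,-.55);h=np.array([np.cos(PSI),np.sin(PSI),0]);u=np.array([0,0,1.]);tau=tau0+th
    z=np.sin(tau)*h-np.cos(tau)*u;y=F[:,1];p=O+F@ks(th,a,b)-(17-d+back)*z+dz*u
    return p,np.column_stack([np.cross(y,z),y,z])
def toppose(psi,lean,org,depth=17): # depth of TCP under the top edge
    F=frame(psi,lean);return org+F@[0,0,170-depth],np.column_stack([F[:,1],F[:,0],-F[:,2]])
E
python3 -c "
from h import *
p,T=tabpose(0,back=110);print(p);row(p,T)"
```

```text
[589.95897694 193.01394383 201.62939839]
row [ 3.095 -3.349  0.19   0.498  0.136 -4.963] calls 4.96 frac [ 0.624 -0.675  0.038  0.1    0.027 -1.   ] q [-1.35  0.42  1.63  0.    1.09 -0.02]
```

```bash
python3 -m jog '0.6 -0.65 -0.2 0 0 -1 -1;0.6 -0.65 -0.2 0 0 -1 -1;0.6 -0.65 -0.2 0 0 -1 -1;0.6 -0.65 -0.2 0 0 -1 -1;0.6 -0.65 -0.2 0 0 -1 -1;0.6 -0.65 -0.2 0 0 -1 -1'; python3 -c "
from h import *
p,T=tabpose(0,back=110);p[2]+=60;row(p,T)"
```

```text
t: 5.2
ee_pos: [236.3, -451.5, 280.2]
orientation: [2.912, 1.176, -0.0]
ft_force: [-0.7, 0.3, -0.5]
width: 87.7
grasp_force: 0.0
row [ 3.51  -1.09   0.089  0.398  0.236 -3.968] calls 3.97 frac [ 0.885 -0.275  0.022  0.1    0.059 -1.   ] q [-1.11  0.2   1.84 -0.    1.09 -0.31]
```

```bash
python3 -m jog '0.88 -0.27 0 0 0 -1 -1;0.88 -0.27 0 0 0 -1 -1;0.88 -0.27 0 0 0 -1 -1;0.88 -0.27 0 0 0 -1 -1;0.88 -0.27 0 0 0 -1 -1;0.88 -0.27 0 0 0 -1 -1'; python3 -c "
from h import *
p,T=tabpose(0,back=110);p[2]+=60;row(p,T)"
```

```text
t: 5.8
ee_pos: [325.4, -291.0, 279.6]
orientation: [2.51, 1.889, -0.001]
ft_force: [-0.3, 0.7, 0.1]
width: 87.9
grasp_force: 0.0
row [ 2.692  0.602  0.088  0.298  0.301 -2.975] calls 2.97 frac [ 0.905  0.202  0.03   0.1    0.101 -1.   ] q [-0.76  0.09  1.99 -0.    1.07 -0.48]
```

```bash
python3 -m jog '0.9 0.2 0 0 0 -1 -1;0.9 0.2 0 0 0 -1 -1;0.9 0.2 0 0 0 -1 -1;0.9 0.2 0 0 0 -1 -1;0.9 0.2 0 0 0 -1 -1;0.9 0.2 0 0 0 -1 -1'; python3 -c "
from h import *
p,T=tabpose(0,back=110);p[2]+=60;row(p,T)"
```

```text
t: 6.4
ee_pos: [413.6, -129.4, 279.5]
orientation: [-1.937, -2.474, 0.001]
ft_force: [-0.5, 0.2, 0.0]
width: 87.6
grasp_force: 0.0
row [ 1.353  1.243  0.088  0.197  0.347 -1.98 ] calls 1.98 frac [ 0.683  0.628  0.045  0.1    0.175 -1.   ] q [-0.33  0.08  1.99 -0.    1.07 -0.57]
```

```bash
python3 -m jog '0.68 0.62 0 0 0 -1 -1;0.68 0.62 0 0 0 -1 -1;0.68 0.62 0 0 0 -1 -1;0.68 0.62 0 0 0 -1 -1;0.68 0.62 0 0 0 -1 -1;0.68 0.62 0 0 0 -1 -1'; python3 -c "
from h import *
p,T=tabpose(0,back=110);p[2]+=60;row(p,T)"
```

```text
t: 7.0
ee_pos: [500.9, 32.0, 279.2]
orientation: [-1.232, -2.889, 0.002]
ft_force: [0.7, 0.1, 1.2]
width: 87.9
grasp_force: 0.0
row [ 0.273  0.879  0.087  0.097  0.372 -0.986] calls 1 frac [ 0.273  0.879  0.087  0.097  0.372 -0.986] q [ 0.04  0.19  1.86 -0.    1.09 -0.72]
```

```bash
python3 -m jog '0.273 0.879 0.087 0.097 0.372 -0.986 0;0.273 0.879 0.087 0.097 0.372 -0.986 0;0.273 0.879 0.087 0.097 0.372 -0.986 0;0.273 0.879 0.087 0.097 0.372 -0.986 0;0.273 0.879 0.087 0.097 0.372 -0.986 0;0.273 0.879 0.087 0.097 0.372 -0.986 0;0.273 0.879 0.087 0.097 0.372 -0.986 0'; python3 -c "
from h import *
p,T=tabpose(0,back=40);row(p,T)
pic('top','top1');pic('side','side1')
a=cv2.imread('pics/top1.png')[150:320,200:400];b=cv2.imread('pics/side1.png')[130:300,200:400]
cv2.imwrite('pics/v1.png',cv2.resize(cv2.hconcat([a,b]),(800,340),interpolation=cv2.INTER_CUBIC))"
```

```text
t: 7.7
ee_pos: [588.9, 192.4, 262.3]
orientation: [-0.424, -2.913, -0.042]
ft_force: [0.8, -0.9, 0.5]
width: 44.0
grasp_force: 0.0
row [-0.064  0.005  0.647  0.     0.001 -0.003] calls 1 frac [-0.064  0.005  0.647  0.     0.001 -0.003] q [ 0.25  0.47  1.51  0.1   1.33 -1.07]
```

View pics/v1.png

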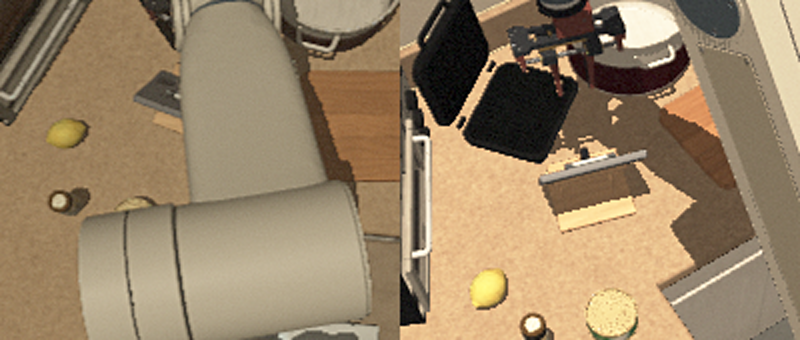

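The right half (side view) shows the gripper above and beyond the dock, with the tab sticking up near (585,152) in the crop. In the top view the arm hides the tab. I'll check clearance to the pot and waffle iron, then descend.

```bash
python3 - <<'E'
from h import *
cm=camera_model("top");Rm,o=camT("top")
for nm,u,v,z in(("potnear",367,172,120),("potleft",335,135,120),("wafR",325,145,30),("wafNear",300,176,30),("wafTop",290,95,150)):
    d=Rm@[(u-cm["cx"])/cm["fx"],(v-cm["cy"])/cm["fy"],1];print(nm,(o+d*(z-o[2])/d[2]).round())
for th in(0,.35,.7): print(tabpose(th)[0].round(),tabpose(th,back=130)[0].round())
E
python3 -m jog '-0.064 0.005 0.647 0 0 0 0;-0.064 0.005 0.647 0 0 0 0;-0.064 0.005 0.647 0 0 0 0;-0.064 0.005 0.647 0 0 0 0;-0.064 0.005 0.647 0 0 0 0'; python3 -c "
from h import *
p,T=tabpose(0);row(p,T)"
```

```text
potnear [642. -33. 120.]
potleft [774.  95. 120.]
wafR [765. 131.  30.]
wafNear [630. 217.  30.]
wafTop [905. 276. 150.]
[569. 199.  94.] [594. 192. 221.]
[581. 196. 118.] [563. 201. 246.]
[585. 194. 144.] [526. 212. 258.]
t: 8.3
ee_pos: [577.5, 199.1, 134.0]
orientation: [-0.42, -2.915, -0.043]
ft_force: [1.0, 0.9, 1.5]
width: 43.8
grasp_force: 0.0
row [ 0.001 -0.011  0.205  0.001  0.002  0.003] calls 1 frac [ 0.001 -0.011  0.205  0.001  0.002  0.003] q [ 0.26  0.6   1.62  0.12  1.09 -1.08]
```

```bash
python3 -m jog '0 -0.011 0.07 0 0 0 0;0 -0.011 0.13 0 0 0 0;0 -0.011 0.17 0 0 0 0;0 -0.011 0.2 0 0 0 0;0 -0.011 0.2 0 0 0 0'; python3 -c "
from h import *
p,T=tabpose(0);row(p,T);print(get_obs()['moment'])
pic('side','side2')
b=cv2.imread('pics/side2.png')[170:250,240:370]
cv2.imwrite('pics/v2.png',cv2.resize(b,(780,480),interpolation=cv2.INTER_CUBIC))"
```

```text
t: 8.8
ee_pos: [568.4, 199.7, 92.8]
orientation: [-0.418, -2.913, -0.042]
ft_force: [0.3, -0.1, 0.3]
width: 44.1
grasp_force: 0.0
row [-0.003 -0.002 -0.006 -0.001 -0.     0.005] calls 1 frac [-0.003 -0.002 -0.006 -0.001 -0.     0.005] q [ 0.27  0.65  1.65  0.12  1.02 -1.09]
[-0.02769079 -0.17829045 -0.04253646]
```

View pics/v2.png

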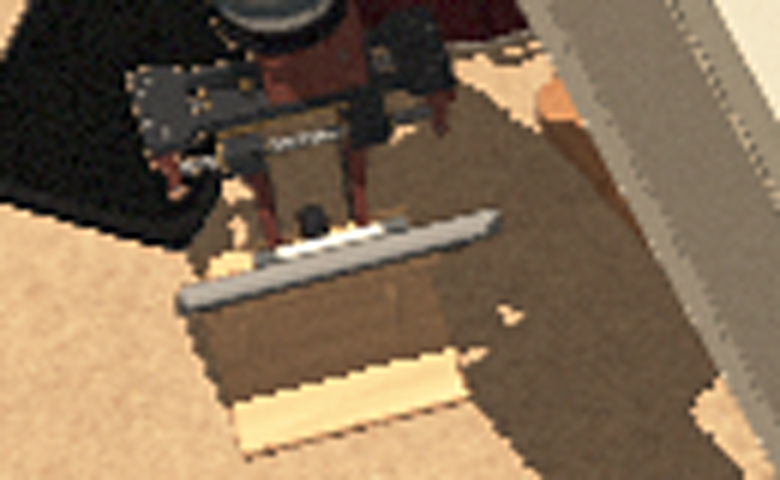

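The fingers, at about (268,220) and (357,200), straddle the black tab at (313,218) evenly, with no contact force. I'll close on it.

```bash
python3 -m jog '0 0 0 0 0 0 1;0 0 0 0 0 0 1;0 0 0 0 0 0 1;0 0 0 0 0 0 1;0 0 0 0 0 0 1;0 0 0 0 0 0 1'; python3 -c "
from h import *
import h
# arc in tool axes relative to current
o=get_obs();print(o['width'],o['grasp_force'])
p0,T0=tabpose(0)
for th in(.1,.2,.3,.4,.5,.6,.7,.74):
    p,T=tabpose(th);print(th,np.round(np.r_[T0.T@(p-p0)/200,R.from_matrix(T0.T@T).as_rotvec()/np.radians(30)],3))"
```

```text
t: 9.45
ee_pos: [569.3, 200.0, 93.9]
orientation: [-0.418, -2.915, -0.044]
ft_force: [0.6, 1.7, 0.2]
width: 13.7
grasp_force: 30.0
13.682404260768585 29.98846471309662
0.1 [-0.016  0.    -0.035 -0.    -0.191 -0.   ]
0.2 [-0.028  0.    -0.072 -0.    -0.382 -0.   ]
0.3 [-0.037  0.    -0.11  -0.    -0.573 -0.   ]
0.4 [-0.042  0.    -0.148 -0.    -0.764  0.   ]
0.5 [-0.043  0.    -0.187 -0.    -0.955 -0.   ]
0.6 [-0.04   0.    -0.226 -0.    -1.146 -0.   ]
0.7 [-0.033 -0.    -0.264 -0.    -1.337 -0.   ]
0.74 [-0.03  -0.    -0.279 -0.    -1.413 -0.   ]
```

Tab gripped (13.7 mm, 30 N). I'll open it along the arc in two calls.

```bash
python3 -m jog '-0.008 0 -0.018 0 -0.095 0 1;-0.016 0 -0.035 0 -0.191 0 1;-0.023 0 -0.053 0 -0.286 0 1;-0.028 0 -0.072 0 -0.382 0 1;-0.033 0 -0.091 0 -0.477 0 1;-0.037 0 -0.11 0 -0.573 0 1;-0.042 0 -0.148 0 -0.764 0 1;-0.042 0 -0.148 0 -0.764 0 1'; python3 -c "
from h import *
o=get_obs();print(o['moment'])
p0,T0=tabpose(.4)
for th in(.4,.5,.6,.65,.7,.74):
    p,T=tabpose(th);print(th,np.round(np.r_[T0.T@(p-p0)/200,R.from_matrix(T0.T@T).as_rotvec()/np.radians(30)],3))
    if th in(.4,.7):row(p,T)"
```

```text
t: 10.25
ee_pos: [582.1, 196.4, 121.7]
orientation: [0.415, 2.91, -0.041]
ft_force: [2.7, 0.3, -1.2]
width: 13.8
grasp_force: 30.0
[-0.15748246 -0.41365656  0.18265036]
0.4 [0. 0. 0. 0. 0. 0.]
row [-0.003 -0.005  0.003  0.004  0.007  0.009] calls 1 frac [-0.003 -0.005  0.003  0.004  0.007  0.009] q [ 0.36  0.51  1.84 -0.2   0.64 -0.77]
0.5 [-0.016 -0.    -0.035 -0.    -0.191 -0.   ]
0.6 [-0.028 -0.    -0.072  0.    -0.382 -0.   ]
0.65 [-0.033 -0.    -0.091  0.    -0.477  0.   ]
0.7 [-0.037 -0.    -0.11  -0.    -0.573 -0.   ]
row [-0.041 -0.005 -0.107  0.006 -0.566  0.008] calls 1 frac [-0.041 -0.005 -0.107  0.006 -0.566  0.008] q [ 0.36  0.51  1.84 -0.2   0.64 -0.77]
0.74 [-0.04  -0.    -0.125  0.    -0.649 -0.   ]
```

```bash
python3 -m jog '-0.008 0 -0.018 0 -0.095 0 1;-0.016 0 -0.035 0 -0.191 0 1;-0.023 0 -0.053 0 -0.286 0 1;-0.028 0 -0.072 0 -0.382 0 1;-0.033 0 -0.091 0 -0.477 0 1;-0.037 0 -0.11 0 -0.573 0 1;-0.037 0 -0.11 0 -0.573 0 1;-0.037 0 -0.11 0 -0.573 0 1'; python3 -c "
from h import *
o=get_obs();print(o['moment'],o['qpos'])
pic('side','side3');
for t in('top_edge','hinge','tab','foot','display'):print(t,pt(t,'side'))
F=frame(PSI,-.55)
for th in(.5,.6,.7):print(th,(O+F@ks(th,0,-108)).round(),(O+F@ks(th,14,-84)).round())
b=cv2.imread('pics/side3.png')[170:250,240:370]
cv2.imwrite('pics/v3.png',cv2.resize(b,(780,480),interpolation=cv2.INTER_CUBIC))"
```

```text
t: 11.05
ee_pos: [585.3, 194.6, 143.8]
orientation: [0.377, 2.619, -0.097]
ft_force: [-0.4, 1.2, 0.3]
width: 13.9
grasp_force: 30.0
[0.37663227 0.33622478 0.20147746] [ 0.45572572  0.4571536   1.96915224 -0.80727414  0.46462571 -0.14190586]
top_edge [([475.0, 228.0, 178.0], 0.75), ([315.0, 430.0, 2.0], 0.59)]
hinge [([511.0, 216.0, 146.0], 0.44)]
tab [([590.0, 193.0, 133.0], 0.62)]
foot [([609.0, 183.0, 113.0], 0.63)]
display [([560.0, 203.0, 34.0], 0.58), ([448.0, 455.0, -2.0], 0.5)]
0.5 [601. 190.  89.] [588. 194. 113.]
0.6 [605. 188.  98.] [590. 193. 121.]
0.7 [609. 187. 108.] [592. 193. 129.]
```

View pics/v3.png

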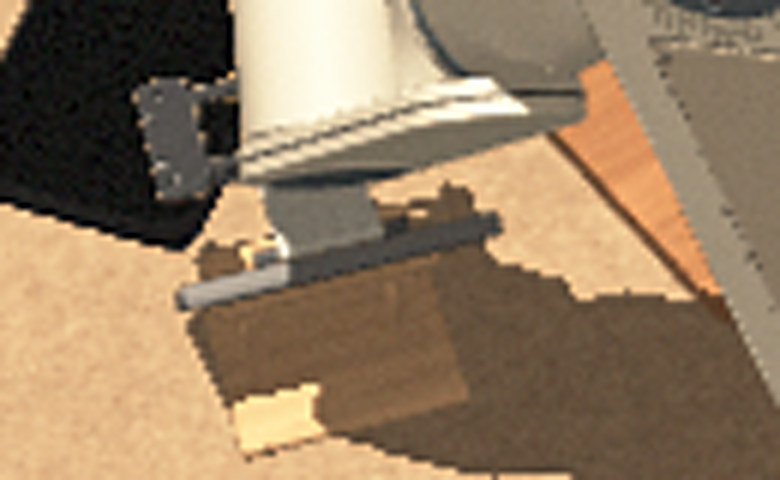

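The display top edge is unmoved, at (180–500, 220–300) in the crop. The leg shows swung out behind it, and the foot is at z≈113. I'll nudge slightly further to make sure it reaches the stop.

```bash
python3 -m jog '-0.004 0 -0.009 0 -0.05 0 1;-0.006 0 -0.014 0 -0.07 0 1;-0.006 0 -0.014 0 -0.07 0 1'; python3 -c "
from h import *
o=get_obs();print(o['moment'])"
```

```text
t: 11.65
ee_pos: [584.4, 194.9, 146.5]
orientation: [0.371, 2.582, -0.102]
ft_force: [-3.1, 0.9, -2.6]
width: 14.0
grasp_force: 30.0
[0.47025139 0.80241896 0.23586596]
```

```bash
python3 -m jog '0 0 0 0 0 0 0;0 0 0 0 0 0 0;0 0 0 0 0 0 0;0 0 -0.15 0 0 0 0;0 0 -0.35 0 0 0 0;0 0 -0.6 0 0 0 -1;0 0 -0.6 0 0 0 -1;0 0 -0.6 0 0 0 -1'; python3 -c "
from h import *
get_image('side')
for t in('top_edge','hinge','tab','foot','display'):print(t,pt(t,'side'))
p,T=toppose(PSI,-.55,O,depth=-90);print(p);row(p,T)"
```

```text
t: 12.45
ee_pos: [526.4, 212.8, 251.8]
orientation: [0.371, 2.578, -0.098]
ft_force: [0.7, 0.2, -0.6]
width: 64.2
grasp_force: 0.0
top_edge [([468.0, 229.0, 179.0], 0.58)]
hinge [([507.0, 215.0, 143.0], 0.62)]
tab [([591.0, 192.0, 135.0], 0.55)]
foot []
display [([561.0, 200.0, 34.0], 0.66)]
[429.9984621  240.4000041  257.15637574]
row [ 4.090e-01  2.000e-03 -2.920e-01 -2.100e-02 -2.100e-02  3.004e+00] calls 3.0 frac [ 0.136  0.001 -0.097 -0.007 -0.007  1.   ] q [ 0.56  0.23  2.01 -0.69  0.65 -0.22]
```

```bash
python3 -m jog '0.14 0 -0.3 0 0 0.25 -1;0.14 0 -0.3 0 0 0.5 -1;0.14 0 -0.3 0 0 0.75 -1;0.14 0 -0.3 0 0 1 -1;0.14 0 -0.3 0 0 1 -1;0.14 0 -0.3 0 0 1 -1'; python3 -c "
from h import *
p,T=toppose(PSI,-.55,O,depth=-90);row(p,T)"
```

```text
t: 13.35
ee_pos: [473.5, 227.4, 286.8]
orientation: [1.022, 2.398, 0.084]
ft_force: [-0.2, 0.1, -0.5]
width: 88.1
grasp_force: 0.0
row [ 0.235 -0.134  0.011 -0.021 -0.015  2.01 ] calls 2.01 frac [ 0.117 -0.067  0.006 -0.011 -0.007  1.   ] q [ 0.66  0.12  2.04 -0.65  0.76  0.32]
```

```bash
python3 -m jog '0 0 0 0 0 0.25 -1;0 0 0 0 0 0.5 -1;0 0 0 0 0 0.75 -1;0 0 0 0 0 1 -1;0 0 0 0 0 1 -1'; python3 -c "
from h import *
p,T=toppose(PSI,-.55,O,depth=-90);row(p,T)"
```

```text
t: 13.85
ee_pos: [473.5, 227.4, 287.0]
orientation: [1.625, 2.068, 0.269]
ft_force: [0.7, -0.4, -0.5]
width: 87.9
grasp_force: 0.0
row [ 0.137 -0.234  0.012 -0.023 -0.009  1.006] calls 1.01 frac [ 0.136 -0.233  0.012 -0.023 -0.009  1.   ] q [ 0.66  0.12  2.04 -0.65  0.76  0.85]
```

```bash
python3 -m jog '0.03 -0.06 0 0 0 0.25 -1;0.07 -0.12 0 0 0 0.5 -1;0.1 -0.18 0 0 0 0.75 -1;0.137 -0.234 0.012 -0.023 -0.01 1 -1;0.137 -0.234 0.012 -0.023 -0.01 1 -1;0.137 -0.234 0.012 -0.023 -0.01 1 -1'; python3 -c "
from h import *
# remeasure top edge / yaw
pic('side','side4');get_image('top')
for n in('side','top'):
  for t in('top_edge','hinge','tab','foot','display'):print(n,t,pt(t,n))
p,T=toppose(PSI,-.55,O,depth=-90);row(p,T)
p,T=toppose(PSI,-.55,O,depth=18);row(p,T)
b=cv2.imread('pics/side4.png')[140:260,220:380]
cv2.imwrite('pics/v4.png',cv2.resize(b,(800,600),interpolation=cv2.INTER_CUBIC))"
```

```text
t: 14.45
ee_pos: [430.2, 240.9, 257.5]
orientation: [2.127, 1.605, 0.447]
ft_force: [-0.2, 0.6, 0.8]
width: 88.0
grasp_force: 0.0
side top_edge [([468.0, 229.0, 180.0], 0.52)]
side hinge [([510.0, 214.0, 142.0], 0.66)]
side tab [([508.0, 215.0, 145.0], 0.45)]
side foot [([606.0, 187.0, 116.0], 0.39)]
side display [([562.0, 199.0, 35.0], 0.6)]
top top_edge [([470.0, 229.0, 180.0], 0.71)]
top hinge [([512.0, 218.0, 142.0], 0.68)]
top tab [([591.0, 195.0, 132.0], 0.78)]
top foot [([612.0, 188.0, 108.0], 0.8)]
top display [([564.0, 199.0, 37.0], 0.57), ([589.0, 195.0, 136.0], 0.46)]
row [-0.002 -0.001  0.002  0.001 -0.     0.004] calls 1 frac [-0.002 -0.001  0.002  0.001 -0.     0.004] q [ 0.76  0.13  2.12 -0.74  0.74  1.56]
row [-0.002 -0.001  0.542  0.001 -0.     0.004] calls 1 frac [-0.002 -0.001  0.542  0.001 -0.     0.004] q [ 0.76  0.13  2.12 -0.74  0.74  1.56]
```

View pics/v4.png

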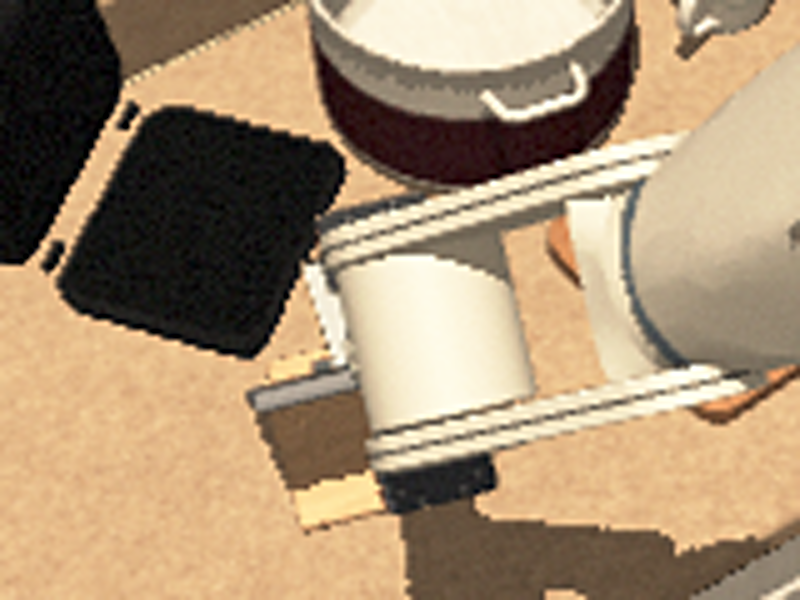

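The dock and the display's top edge show at (250–350, 370–400), with the gripper hidden under the wrist. The network's points match the open model, with the foot at (609,187,108–116). I'll descend onto the top edge.

```bash
python3 -m jog '-0.002 0 0.15 0 0 0 -1;-0.002 0 0.3 0 0 0 -1;-0.002 0 0.4 0 0 0 -1;-0.002 0 0.47 0 0 0 -1;-0.002 0 0.52 0 0 0 -1;-0.002 0 0.54 0 0 0 -1;-0.002 0 0.54 0 0 0 -1'; python3 -c "
from h import *
p,T=toppose(PSI,-.55,O,depth=18);row(p,T);print(get_obs()['moment'])"
```

```text
t: 15.75
ee_pos: [484.1, 224.2, 165.3]
orientation: [2.134, 1.596, 0.449]
ft_force: [0.1, 0.0, 0.9]
width: 88.0
grasp_force: 0.0
row [ 0.001 -0.001  0.001  0.001  0.001  0.004] calls 1 frac [ 0.001 -0.001  0.001  0.001  0.001  0.004] q [ 0.64  0.34  2.13 -0.97  0.53  1.75]
[-0.01636124  0.1751173   0.03998834]
```

```bash
python3 -m jog '0 0 0 0 0 0 0;0 0 0 0 0 0 0.5;0 0 0 0 0 0 0.5;0 0 0 0 0 0 0.6;0 0 0 0 0 0 0.6;0 0 0 0 0 0 1;0 0 0 0 0 0 1;0 0 0 0 0 0 1'; python3 -c "
from h import *
print(get_obs()['moment'],get_obs()['qpos'])"
```

```text
t: 16.55
ee_pos: [484.0, 224.3, 165.5]
orientation: [2.134, 1.596, 0.45]
ft_force: [0.5, -0.3, -0.7]
width: 27.6
grasp_force: 0.0
[0.00776144 0.08469664 0.02891428] [ 0.64345454  0.34307584  2.12683849 -0.97259089  0.53284052  1.7530898 ]
```

```bash
python3 -m jog '0 0 0 0 0 0 1;0 0 0 0 0 0 1;0 0 0 0 0 0 1;0 0 0 0 0 0 1;0 0 0 0 0 0 1'; python3 -c "
from h import *
print(get_obs()['moment'],get_obs()['qpos'])"
```

```text
t: 17.05
ee_pos: [484.2, 224.3, 165.5]
orientation: [2.133, 1.596, 0.45]
ft_force: [1.5, -1.2, -0.3]
width: 13.4
grasp_force: 30.1
[-0.25208775  0.22954546  0.38433843] [ 0.64339321  0.3430978   2.12668789 -0.97286515  0.5328747   1.75287887]
```

```bash
python3 -m jog '0 0 -0.05 0 0 0 1;0 0 -0.1 0 0 0 1;0 0 -0.15 0 0 0 1;0 0 -0.2 0 0 0 1;0 0.1 -0.37 0 0 0 1;0 0.2 -0.54 0 0 0 1;0 0.3 -0.7 0 0 0 1;0 0.3 -0.7 0 0 0 1'; python3 -c "
from h import *
o=get_obs();print(o['moment'],o['qpos'].round(2))"
```

```text
t: 17.85
ee_pos: [464.2, 232.2, 320.7]
orientation: [2.135, 1.593, 0.461]
ft_force: [0.5, 0.4, -4.3]
width: 14.2
grasp_force: 30.0
[0.27871413 0.7581506  0.05272666] [ 0.69  0.06  2.02 -0.63  0.83  1.36]
```

```bash
cat >> h.py <<'E'
def place(z,lean=.37,depth=18,dx=0,dy=0):
    h=np.array([np.cos(PB),np.sin(PB),0]);l=np.array([-np.sin(PB),np.cos(PB),0])
    return toppose(PB,lean,BC+h*(-42+dx)+l*dy+[0,0,z],depth)
E
python3 -c "
from h import *
p,T=place(120);print(p);row(p,T)"
```

```text
[ 531.92197991 -130.93801632  282.71375653]
row [-1.647  0.619  0.594  1.747  0.054 -0.728] calls 1.75 frac [-0.943  0.354  0.34   1.     0.031 -0.417] q [ 0.69  0.06  2.02 -0.63  0.83  1.36]
```

```bash
python3 -m jog '-0.12 0.03 0 0.12 0 -0.05 1;-0.24 0.08 0.05 0.25 0 -0.1 1;-0.36 0.12 0.1 0.38 0 -0.15 1;-0.48 0.17 0.13 0.5 0 -0.2 1;-0.6 0.21 0.17 0.62 0 -0.25 1;-0.72 0.26 0.2 0.75 0.01 -0.3 1;-0.82 0.3 0.28 0.87 0.02 -0.36 1;-0.82 0.3 0.28 0.87 0.02 -0.36 1'; python3 -c "
from h import *
p,T=place(120);row(p,T)"
```

```text
t: 18.65
ee_pos: [493.5, 47.8, 296.8]
orientation: [2.266, 2.034, 0.026]
ft_force: [-1.1, -0.2, -4.8]
width: 14.1
grasp_force: 30.0
row [-0.862  0.278  0.139  0.853  0.046 -0.38 ] calls 1 frac [-0.862  0.278  0.139  0.853  0.046 -0.38 ] q [ 0.11  0.13  1.89 -0.08  1.05  0.26]
```

```bash
python3 -m jog '-0.12 0.03 0 0.12 0 -0.05 1;-0.24 0.07 0.02 0.25 0 -0.1 1;-0.36 0.11 0.04 0.38 0.01 -0.15 1;-0.48 0.15 0.06 0.5 0.02 -0.2 1;-0.6 0.19 0.09 0.62 0.03 -0.27 1;-0.74 0.24 0.12 0.74 0.04 -0.33 1;-0.862 0.278 0.139 0.853 0.046 -0.38 1;-0.862 0.278 0.139 0.853 0.046 -0.38 1'; python3 -c "
from h import *
p,T=place(120);row(p,T)
F=frame(PB,.37);h=T
P={'display':[0,0,0],'top_edge':[0,0,170],'hinge':ks(.7,0,0),'tab':ks(.7,14,-84),'foot':ks(.7,0,-108)}
org=p+F@[0,0,-152]
pic('side','side5');pic('top','top5')
for t in P:print(t,(org+F@P[t]).round(),[pt(t,n) for n in('side','top')])
a=cv2.imread('pics/top5.png')[130:290,300:460];b=cv2.imread('pics/side5.png')[90:250,290:450]
cv2.imwrite('pics/v5.png',cv2.resize(cv2.hconcat([a,b]),(800,400),interpolation=cv2.INTER_CUBIC))"
```

```text
t: 19.45
ee_pos: [533.2, -129.9, 282.5]
orientation: [-1.94, -2.11, 0.393]
ft_force: [-1.9, 0.6, -6.0]
width: 13.8
grasp_force: 30.0
row [-0.005 -0.007  0.001  0.004  0.002  0.003] calls 1 frac [-0.005 -0.007  0.001  0.004  0.002  0.003] q [-0.21  0.44  1.55 -0.1   1.51 -0.26]
display [ 477. -135.  141.] [[([476.0, -133.0, 140.0], 0.59)], []]
top_edge [ 538. -130.  299.] [[([539.0, -131.0, 298.0], 0.64)], []]
hinge [ 531. -131.  247.] [[], []]
tab [ 571. -128.  172.] [[], []]
foot [ 566. -128.  145.] [[], []]
```

View pics/v5.png

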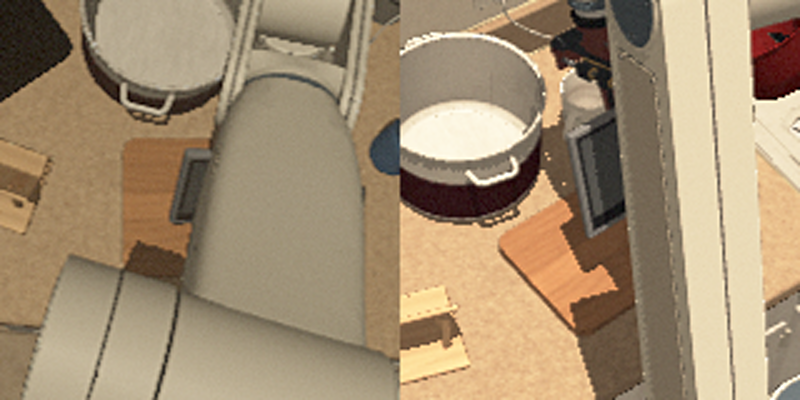

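The display hangs over the middle of the board, screen towards the robot (at (600,175) in the side half, with the board at (560,260)). The measured points match the prediction. I'll lower it.

```bash
python3 -m jog '0 0.04 0.1 0 0 0 1;0 0.08 0.2 0 0 0 1;0 0.12 0.3 0 0 0 1;0 0.15 0.38 0 0 0 1;0 0.17 0.43 0 0 0 1;0 0.18 0.466 0 0 0 1;0 0.18 0.466 0 0 0 1'; python3 -c "
from h import *
p,T=place(3);row(p,T);print(get_obs()['moment'])"
```

```text
t: 20.75
ee_pos: [533.1, -127.6, 185.4]
orientation: [-1.939, -2.114, 0.389]
ft_force: [-0.1, 0.3, -5.1]
width: 13.6
grasp_force: 30.0
row [-0.016  0.028  0.095  0.01   0.001  0.009] calls 1 frac [-0.016  0.028  0.095  0.01   0.001  0.009] q [-0.2   0.54  1.63 -0.1   1.33 -0.25]
[ 0.01519936 -0.63305547  0.0268474 ]
```

```bash
python3 -m jog '-0.01 0.01 0.03 0 0 0 1;-0.01 0.018 0.05 0 0 0 1;-0.01 0.024 0.065 0 0 0 1;-0.01 0.027 0.073 0 0 0 1;-0.01 0.027 0.073 0 0 0 1'; python3 -c "
from h import *
p,T=place(3);row(p,T);print(get_obs()['moment'])"
```

```text
t: 21.25
ee_pos: [533.4, -129.6, 170.3]
orientation: [-1.939, -2.115, 0.388]
ft_force: [-0.4, -0.9, -4.7]
width: 14.0
grasp_force: 30.0
row [-0.006  0.001  0.024  0.011  0.001  0.009] calls 1 frac [-0.006  0.001  0.024  0.011  0.001  0.009] q [-0.21  0.56  1.63 -0.11  1.3  -0.25]
[ 0.06325673 -0.69253201  0.01548844]
```

```bash
python3 -m jog '0 0.002 0.005 0 0 0 1;0 0.004 0.01 0 0 0 1;0 0.004 0.01 0 0 0 1'; python3 -c "
from h import *
p,T=place(3);row(p,T);print(get_obs()['moment'])"
```

```text
t: 21.55
ee_pos: [533.6, -129.7, 168.4]
orientation: [-1.94, -2.115, 0.388]
ft_force: [-0.6, 0.2, -5.6]
width: 13.9
grasp_force: 30.0
row [-0.006 -0.004  0.016  0.012  0.002  0.009] calls 1 frac [-0.006 -0.004  0.016  0.012  0.002  0.009] q [-0.21  0.56  1.63 -0.11  1.3  -0.25]
[-0.01396726 -0.5474296   0.02059525]
```

```bash
python3 -m jog '0 0.002 0.005 0 0 0 1;0 0.004 0.01 0 0 0 1;0 0.004 0.01 0 0 0 1'; python3 -c "
from h import *
p,T=place(3);row(p,T);print(get_obs()['moment'])"
```

```text
t: 21.85
ee_pos: [534.1, -129.3, 167.6]
orientation: [-1.94, -2.115, 0.387]
ft_force: [0.4, 3.6, 6.7]
width: 14.0
grasp_force: 30.0
row [-0.007 -0.007  0.013  0.013  0.001  0.008] calls 1 frac [-0.007 -0.007  0.013  0.013  0.001  0.008] q [-0.21  0.56  1.63 -0.11  1.3  -0.24]
[ 0.05057581  0.40996621 -0.23545664]
```

```bash
python3 -m jog '0 0.001 0.003 0 0 0 1;0 0.003 0.007 0 0 0 1;0 0.003 0.007 0 0 0 1'; python3 -c "
from h import *
p,T=place(3);row(p,T);print(get_obs()['moment'])"
```

```text
t: 22.15
ee_pos: [534.6, -128.9, 167.0]
orientation: [-1.941, -2.115, 0.386]
ft_force: [1.8, 6.3, 14.4]
width: 13.7
grasp_force: 30.0
row [-0.009 -0.011  0.011  0.015  0.     0.008] calls 1 frac [-0.009 -0.011  0.011  0.015  0.     0.008] q [-0.2   0.57  1.63 -0.1   1.29 -0.24]
[ 0.36791364  0.93173206 -0.50938248]
```

```bash
python3 -m jog '0 -0.003 -0.006 0 0 0 1;0 -0.003 -0.006 0 0 0 1;0 -0.003 -0.006 0 0 0 0.6;0 -0.003 -0.006 0 0 0 0.4;0 -0.003 -0.006 0 0 0 0;0 -0.003 -0.006 0 0 0 -0.2;0 -0.003 -0.006 0 0 0 -0.2'; python3 -c "
from h import *
print(get_obs()['moment'])
pic('side','side6');get_image('top')
for t in('display','top_edge','hinge','foot'):print(t,[pt(t,n) for n in('side','top')])
b=cv2.imread('pics/side6.png')[110:230,290:410]
cv2.imwrite('pics/v6.png',cv2.resize(b,(480,480),interpolation=cv2.INTER_CUBIC))"
```

```text
t: 22.85
ee_pos: [533.3, -129.8, 165.7]
orientation: [-1.939, -2.115, 0.388]
ft_force: [0.2, -0.3, 0.1]
width: 46.1
grasp_force: 0.0
[-0.08337983 -0.21451286  0.01029513]
display [[], []]
top_edge [[([536.0, -126.0, 184.0], 0.77), ([299.0, 308.0, 4.0], 0.24)], [([451.0, 456.0, -3.0], 0.7)]]
hinge [[], []]
foot [[], []]
```

View pics/v6.png

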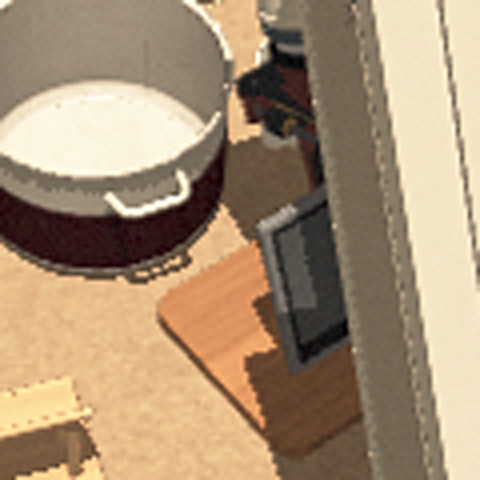

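The display stands on the board, screen to the robot (at (305,280)), with the fingers clear of it. I'll withdraw along the fingers.

```bash
python3 -m jog '0 0 -0.06 0 0 0 -0.2;0 0 -0.15 0 0 0 -0.2;0 0 -0.3 0 0 0 -0.2;0 0 -0.5 0 0 0 -0.2;0 0 -0.7 0 0 0 -0.2;0 0 -0.85 0 0 0 -0.2;0 0 -0.85 0 0 0 -0.2'; python3 -c "
from h import *
print(get_obs()['qpos'].round(2))
get_image('side')
for t in('display','top_edge','hinge','foot','tab'):print(t,pt(t,'side'))"
```

```text
t: 24.05
ee_pos: [596.8, -124.7, 330.1]
orientation: [-1.945, -2.121, 0.382]
ft_force: [1.0, -0.1, 0.6]
width: 52.3
grasp_force: 0.0
[-0.18  0.48  1.36 -0.09  1.64 -0.26]
display [([477.0, -133.0, 25.0], 0.76)]
top_edge [([536.0, -127.0, 185.0], 0.65)]
hinge []
foot []
tab []
```

```bash
python3 -m jog '0.2 0 0 0 0 0 -0.2;0.4 0 0 0 0 0 -0.2;0.6 0 0 0 0 0 -0.2;0.8 0 0 0 0 0 -0.2;1 0 0 0 0 0 -0.2;1 0 0 0 0 0 -0.2;1 0 0 0 0 0 -0.2'; python3 -c "
from h import *
pic('side','side7');pic('top','top7')
for t in('display','top_edge','hinge','foot','tab','tin','mug','lemon','jar'):print(t,[pt(t,n)[:1] for n in('side','top')])
a=cv2.imread('pics/top7.png')[130:290,300:460];b=cv2.imread('pics/side7.png')[90:250,290:450]
cv2.imwrite('pics/v7.png',cv2.resize(cv2.hconcat([a,b]),(800,400),interpolation=cv2.INTER_CUBIC))"
```

```text
t: 25.05
ee_pos: [575.9, 75.1, 324.2]
orientation: [-1.937, -2.116, 0.39]
ft_force: [-0.1, -0.7, 1.2]
width: 52.9
grasp_force: 0.0
display [[], [([480.0, -136.0, 24.0], 0.98)]]
top_edge [[], [([539.0, -127.0, 184.0], 0.57)]]
hinge [[], []]
foot [[], [([727.0, -222.0, 0.0], 0.7)]]
tab [[([559.0, 205.0, 3.0], 0.46)], []]
tin [[([300.0, 310.0, -0.0], 0.97)], [([300.0, 310.0, -0.0], 0.6)]]
mug [[], [([730.0, -221.0, -1.0], 0.91)]]
lemon [[([450.0, 453.0, -3.0], 0.64)], []]
jar [[([317.0, 432.0, 2.0], 0.69)], [([315.0, 434.0, 2.0], 0.64)]]
```

View pics/v7.png

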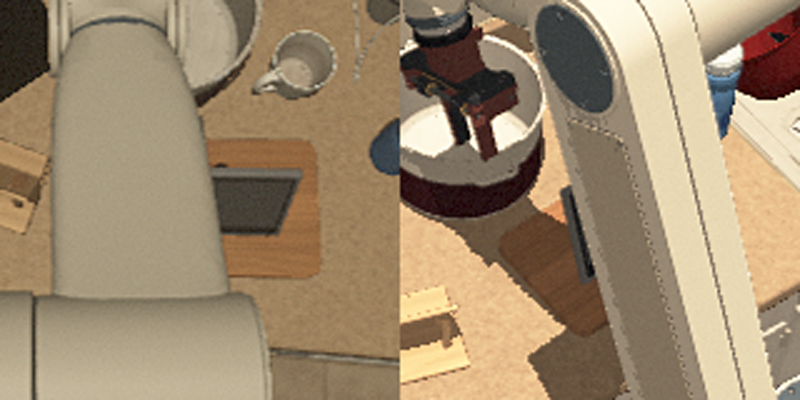

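The top view shows the display standing square in the middle of the board (at (255,200)), leaning back with its screen to the robot. The tin, jar, lemon and mug are where they were, and the arm is clear. Handing in.

```bash
python3 -c "
from workcell import *
print(close_job())"
```

```text
the job is handed in; nothing more can be done
None
```

The job is handed in (no verdict was returned): I opened the kickstand to its stop in the dock, then stood the display mid-board, square to it, leaning back about 0.36 rad with its screen to the robot; I let go at about 23 s, and the bystanders did not visibly move.

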